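Put together the tiered pastry stand for the counter

TASK

Put the pastry stand together on its steel foot where the foot stands: large tier at the bottom, then the medium tier, then the small one, and the brass knob on top, each upright and seated right down on the pin of the part below. Lower each part into place rather than dropping it, and leave the bell, the jars, the tin and the price card where they are.

Things in the scene. Friction and masses are not known exactly. Their poses are not given: they have to be found in the camera images.
- stand_foot: Foot of the stand: heavy steel disc 110 mm across, 6 mm thick at its edge, rising to a short stem 30 mm thick; does not move. Origin: centre of its underside on the table, z up. Stem shoulder at z 42 mm, on it a pin to 60 mm, 15 mm thick, from 50 mm up tapering to 8
- tier_large: Large tier: white plate 160 mm across, gilt rim 15 mm high, steel column 30 mm thick in its middle, 0.34 kg, loose. Origin: centre of underside, z up. Column shoulder at z 68 mm, on it a pin to 86 mm, 15 mm thick, from 76 mm up tapering to 8. Socket in the underside: bore 19, 22 deep; seated, the underside lies on the shoulder below. Grip the column at z 30 to 66 (gilt collar below)
- tier_medium: Medium tier: white plate 125 mm across, gilt rim 15 mm high, steel column 30 mm thick in its middle, 0.25 kg, loose. Origin: centre of underside, z up. Column shoulder at z 68 mm, on it a pin to 86 mm, 15 mm thick, from 76 mm up tapering to 8. Socket in the underside: bore 19, 22 deep; seated, the underside lies on the shoulder below. Grip the column at z 30 to 66 (gilt collar below)
- tier_small: Small tier: white plate 90 mm across, gilt rim 15 mm high, steel column 30 mm thick in its middle, 0.17 kg, loose. Origin: centre of underside, z up. Column shoulder at z 68 mm, on it a pin to 86 mm, 15 mm thick, from 76 mm up tapering to 8. Socket in the underside: bore 19, 22 deep; seated, the underside lies on the shoulder below. Grip the column at z 30 to 66 (gilt collar below)
- top_knob: Knob of the stand: brass ball 33 mm thick (its centre 37 mm above the origin, top 53 mm) on a steel collar 30 mm thick and 22 mm high, 0.06 kg, loose, standing upright. Origin: centre of its underside, z up. In the underside is the same socket: 19 mm bore, 22 mm deep. Grip the ball at its middle or the collar
- call_bell: Counter bell, silver dome on a black base, 76 mm across, 56 mm high: a bystander, loose. Origin: centre of its underside
- jar_1: Glass jar with a green lid and a red label, 62 mm across, 86 mm high: a bystander, loose. Origin: centre of its underside
- spice_jar_1: Spice jar with a yellow cap, 42 mm across, 96 mm high: a bystander, loose. Origin: centre of its underside
- card_f0: Brown price card standing in a small wooden foot, 28 x 58 x 82 mm (depth, width, height): a bystander, loose and light. Origin: centre of its underside
- tin_1: Food tin with a red label, 57 mm across, 72 mm high: a bystander, loose. Origin: centre of its underside
Not all that is in view belongs to the job. Several things have the shape of the top_knob; the one meant has the colours described above.

How it is judged:
At the end, for the whole second after the job is handed in: Large tier on the foot, medium on large, small on medium, knob on small: each centred within 6 mm on the part below, its underside within 4 mm of that part's shoulder, upright within 0.08 rad, at rest and released (horizontal distance between tier_large and stand_foot below 0.006 m and z of tier_large in the frame of stand_foot between 0.038 and 0.046 m and angle between each of tier_large, tier_medium, tier_small, top_knob's own z axis and vertical below 0.08 rad and linear speed of each of tier_large, tier_medium, tier_small, top_knob below 0.02 m/s and contact force between each of tier_large, tier_medium, tier_small, top_knob and the fingers below 0.1 N and horizontal distance between tier_medium and tier_large below 0.006 m and z of tier_medium in the frame of tier_large between 0.064 and 0.072 m and horizontal distance between tier_small and tier_medium below 0.006 m and z of tier_small in the frame of tier_medium between 0.064 and 0.072 m and horizontal distance between top_knob and tier_small below 0.006 m and z of top_knob in the frame of tier_small between 0.064 and 0.072 m); the robot touches nothing.
It fails at once if the counter bell, the jar, the spice jar, the tin or the price card is pushed more than 25 mm away or tipped over (distance of any of call_bell, jar_1, spice_jar_1, tin_1, card_f0 from where it was at the start of the episode above 0.025 m or angle between any of call_bell, jar_1, spice_jar_1, tin_1, card_f0's own z axis and vertical above 0.5 rad).
It fails at once if a tier or the knob is dropped or knocked flying: faster than 0.6 m/s with no finger on it (a free fall of about 2 cm) ((linear speed of tier_large above 0.6 m/s and contact force between tier_large and the fingers below 0.01 N) or (linear speed of tier_medium above 0.6 m/s and contact force between tier_medium and the fingers below 0.01 N) or (linear speed of tier_small above 0.6 m/s and contact force between tier_small and the fingers below 0.01 N) or (linear speed of top_knob above 0.6 m/s and contact force between top_knob and the fingers below 0.01 N)).
It also fails if it takes over 109 s, if anything falls off the work surface, if the arm or the gripper's body presses on something with over 40 N, if the wrist force passes 120 N, or if a joint passes its speed limit or range.

ROBOT

A 6-joint arm with a two-finger parallel gripper is mounted at the origin on a cart in front of the work surface, level with it; the furniture and walls round the work are solid. World frame = base frame: x ahead of the robot, y to its left, z up, the work surface at z = 0. Lengths are in m, angles in rad, forces in N, time in s.
With the tool pointing down it reaches from about 0.325 to 1 m from the base axis. Payload 5.1 kg.
Tool frame: the origin (TCP) lies at the very end of the fingers, on their centre line; the grasp point (between the pads) lies 19 mm behind it (ctrl.grip_depth is the distance from the TCP to the grasp point, in m); z points along the fingers, y is the line along which they close (so a half turn about z gives the same grasp; the last joint's range is limited). The gripper opens to 85 mm and grips with 20 to 120 N. Pads are 22 mm wide; open, the fingers measure 114 mm over their backs; the gripper's body (76 mm by 85 mm) begins 54 mm behind the grasp point. The pads swing forward as they close: fully open they stand 13 mm farther back than shut.
Start: joints at [-1.433, 0.124, 1.65, -0, 1.367, -0.083], TCP at [0.142, -0.634, 0.231] pointing down, gripper open.
Joint ranges: [-2.61, 2.61], [-1.02, 2.33], [0.03, 2.71], [-1.35, 4.49], [0.32, 2.68], [-2.91, 2.91]. Speed limits (rad/s): [2.57, 2.57, 3.14, 3.14, 3.14, 3.14].

INTERFACE

Orientations are given as a unit quaternion [w, x, y, z].
In Python, from station import ctrl gives the robot as it stands. The module is installed in compiled form; this text tells all that it offers.
- The arm moves only by the tool step_arm, never from a script. Its arguments are lists of equal length, an entry for each row: "delta_pos": the shift along the tool's x, y, z scaled (see below), a list of three; "rotation": the turn, a rotation vector about the tool's x, y, z scaled (see below), a list of three; "hand": the opening, from 0 (shut) to 1 (fully open). A call has exactly 10 rows; each row shifts and turns the commanded pose from where the row before left it, along the tool's axes as they then stand; what a row does not reach is not made up. The controller multiplies each number of a shift by 10 cm and each number of a turn by pi/2 rad. A row lasts 1/12 s, in which the tool goes at most 41.7 mm and 7.16 degrees, less where a joint would pass 70% of its speed; a pose out of reach is approached as far as the arm can. A call with a number of a shift or a turn outside -1 to 1 is refused whole. A call with a gripper value outside its range is refused whole. The fingers move at their own pace and stop on an object; "grip_force" is the grip in N (left out, the last holds). Time passes only in rows, so rows that do not move let the fingers close, or fill a call up. It gives the time, the measured TCP pose, the force, the opening and the grip force at its end, in the units of the state.
- ctrl.get_obs(): the state, without advancing time (a new reading comes with each control period).
- ctrl.grab_frame(name): name is "scene" or "top" or "wrist"; returns the picture (400x640x3 uint8, blue, green, red); there is no depth.
- ctrl.camera_model(name): a dict with "fx", "fy", "cx", "cy" (pixels), "view" (4x4, takes a point from world to camera coordinates); the wrist camera has in their place "T_tool_cam" (4x4, takes a point from camera to tool coordinates, whose origin is the TCP and whose axes are the flange's). Camera axes: x right, y up, looking along -z (the intrinsics and any distortion apply to the point x, -y, -z); pixel columns grow to the right and rows downward; lengths in m; the calibration is good to about 2 mm. A picture is of the moment at which its call begins: read the wrist's pose just before it. camera_model takes no time and is no camera call.
- ctrl.finish_job(): hands the job in; it is judged then, once.
The state is a dict: "time": time; "joints": joint angles; "dq": joint speeds; "joint_efforts": joint torques, N m; "tool_pos": TCP position; "orientation": TCP orientation; "force": force on the tool from outside, world axes, zero at the start; "wrist_torque": the same for the moment, N m; "grip_width": finger opening in m; "gripper_force": force on a finger pad.
Only numpy, scipy, OpenCV 4.12 (cv2) and the standard library are available. Lean on these libraries where they do the work, as an engineer would, in place of code of your own. Each camera call takes 0.05 s, during which the arm holds its last target. There are 200 camera calls.

## Working session

There is one attempt and no reset: what is moved stays moved. The work goes in short steps, Python scripts to look and compute and a tool call to move; the robot and the scene stay as the last step left them, time stands still between calls to the robot, and variables do not carry over. Pictures are saved under pics/ and viewed, at most 14 in all, crops included, and the job is handed in when it is done.

Besides the shell and the picture viewer there is one more tool, called after "Emit:" by a JSON object that holds its "op" and its "data". step_arm: Moves the arm, as the interface text tells. Shifts and turns lie within -1 to 1; 1 stands for 10 cm of shift or pi/2 rad of turn. Its arguments: {"type":"object","properties":{"delta_pos":{"type":"array"},"rotation":{"type":"array"},"hand":{"type":"array"},"grip_force":{"type":"number"}},"required":["delta_pos","rotation","hand"]}

```bash
mkdir -p pics; python3 - <<'E'
from station import ctrl
import cv2,numpy as np
np.set_printoptions(precision=4,suppress=True)
for n in("scene","top"):
    cv2.imwrite(f"pics/{n}0.png",ctrl.grab_frame(n))
for n in("scene","top","wrist"): print(n,ctrl.camera_model(n))
print(ctrl.get_obs(),ctrl.grip_depth)
E
```

```text
scene {'fx': 492.59310599781116, 'fy': 492.59310599781116, 'cx': 319.4602477960529, 'cy': 204.29567397302526, 'view': array([[-0.798 , -0.6023,  0.0214,  0.4393],
       [ 0.3188, -0.3918,  0.8631, -0.2105],
       [-0.5115,  0.6955,  0.5046, -0.9098],
       [ 0.    ,  0.    ,  0.    ,  1.    ]])}
top {'fx': 407.7948653431151, 'fy': 407.7948653431151, 'cx': 323.89079490934057, 'cy': 204.7806210576269, 'view': array([[-0.0112, -0.9999, -0.0071, -0.0342],
       [ 0.9837, -0.0123,  0.1796, -0.5327],
       [-0.1797, -0.005 ,  0.9837, -1.2173],
       [ 0.    ,  0.    ,  0.    ,  1.    ]])}
wrist {'fx': 287.95477309735526, 'fy': 287.95477309735526, 'cx': 321.01639455588844, 'cy': 204.80063003561048, 'T_tool_cam': array([[ 0.0008,  0.9463,  0.3233,  0.0839],
       [ 1.    , -0.0008, -0.0002,  0.0012],
       [ 0.0001,  0.3233, -0.9463, -0.1432],
       [ 0.    ,  0.    ,  0.    ,  1.    ]])}
{'time': 0.1, 'joints': array([-1.4326,  0.1245,  1.6515,  0.    ,  1.3675, -0.0826]), 'dq': array([ 0.0001, -0.0019, -0.002 , -0.0009,  0.0015, -0.0015]), 'joint_efforts': array([  0.0002, -42.4935, -36.6654,  -0.0001,   0.0039,   0.    ]), 'tool_pos': array([ 0.1422, -0.6337,  0.2302]), 'orientation': array([-0.001 ,  0.9939,  0.1102, -0.    ]), 'force': array([-0.3581, -0.245 ,  0.1303]), 'wrist_torque': array([-0.0295, -0.0018, -0.0196]), 'gripper_force': 0.0, 'grip_width': 0.08552847465025977} 0.0187
```

View pics/scene0.png

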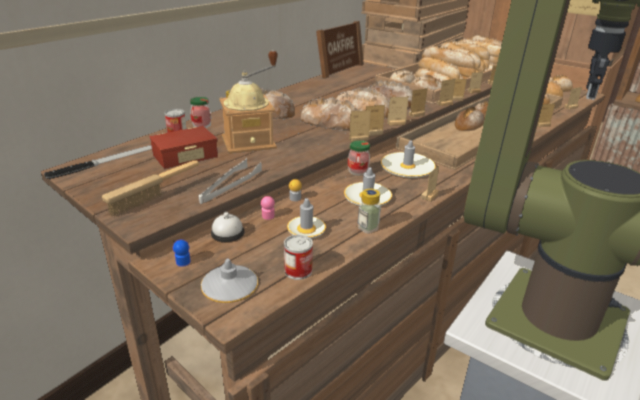

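View pics/top0.png

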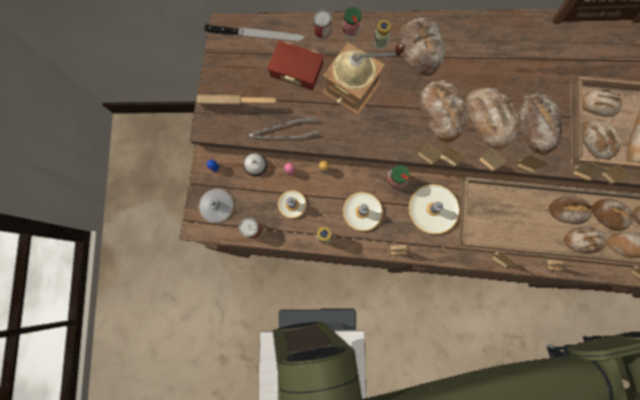

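```bash
cat >h.py <<'E'
from station import ctrl
import cv2,numpy as np
from scipy.spatial.transform import Rotation as R
np.set_printoptions(precision=4,suppress=True)
def pose():
    o=ctrl.get_obs(); q=o["orientation"]; T=np.eye(4)
    T[:3,:3]=R.from_quat([q[1],q[2],q[3],q[0]]).as_matrix(); T[:3,3]=o["tool_pos"]; return T
def cam(n,T=None):
    m=ctrl.camera_model(n)
    C=np.linalg.inv(m["view"]) if "view" in m else (pose() if T is None else T)@m["T_tool_cam"]
    return m,C
def ray(m,C,u,v,z):
    d=C[:3,:3]@np.array([(u-m["cx"])/m["fx"],-(v-m["cy"])/m["fy"],-1]); c=C[:3,3]
    return c+d*(z-c[2])/d[2]
def proj(m,C,P):
    p=np.linalg.inv(C)@np.append(P,1); return np.array([m["cx"]+m["fx"]*p[0]/-p[2],m["cy"]-m["fy"]*p[1]/-p[2]])
def axis_err(T): # tool z tilt and yaw
    return T[:3,2],np.degrees(np.arctan2(T[1,1],T[0,1]))
E
python3 - <<'E'
from h import *
m,C=cam("top")
for n,u,v,z in[("foot",216,205,.05),("large",434,209,.04),("med",363,211,.04),("small",292,204,.04),("knob",323.5,165.5,.037),("pink",289,169,.037),("blue",212,165,.037),("bell",255,163,.03),("jar",400,176,.086),("spice",324,233,.096),("tin",250,228,.072),("card",399,250,.05)]:
    print(n,ray(m,C,u,v,z)[:2])
im=cv2.imread("pics/top0.png")[140:270,180:480]
cv2.imwrite("pics/crop0.png",cv2.resize(im,(780,338),interpolation=cv2.INTER_CUBIC))
T=pose();print(T)
E
```

```text
foot [0.5354 0.2944]
large [ 0.5161 -0.3829]
med [ 0.5126 -0.162 ]
small [0.5375 0.0592]
knob [ 0.6616 -0.0406]
pink [0.6515 0.0693]
blue [0.6679 0.3155]
bell [0.6748 0.1793]
jar [ 0.6115 -0.2733]
spice [ 0.439  -0.0401]
tin [0.4595 0.183 ]
card [ 0.3897 -0.2667]
[[ 0.9757  0.219  -0.0002  0.1422]
 [ 0.219  -0.9757  0.0019 -0.6337]
 [ 0.0002 -0.0019 -1.      0.2302]
 [ 0.      0.      0.      1.    ]]
```

View pics/crop0.png

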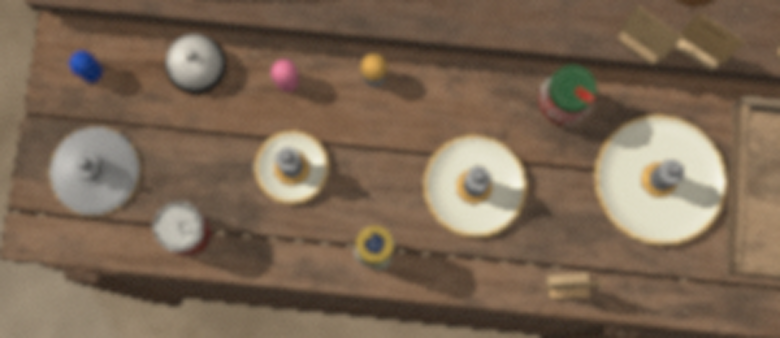

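Emit:
{"op": "step_arm", "data": {"delta_pos": [[0,0,0],[0,0,0],[0.3,-0.25,0],[0.3,-0.25,0],[0.3,-0.25,0],[0.3,-0.25,0],[0.3,-0.25,0],[0.3,-0.25,0],[0.3,-0.25,0],[0.3,-0.25,0]], "rotation": [[0,0,0.0703],[0,0,0.0703],[0,0,0],[0,0,0],[0,0,0],[0,0,0],[0,0,0],[0,0,0],[0,0,0],[0,0,0]], "hand": [1,1,1,1,1,1,1,1,1,1]}}

```text
time: 0.93
tool_pos: [0.3833, -0.4325, 0.2309]
orientation: [-0.0, 1.0, -0.0, -0.0]
force: [0.6, -1.0, 0.7]
grip_width: 0.0854
gripper_force: 0.0
```

Emit:
{"op": "step_arm", "data": {"delta_pos": [[0.3,-0.18,0],[0.3,-0.18,0],[0.3,-0.18,0],[0.25,-0.18,0],[0,0,0],[0,0,0],[0,0,0],[0,0,0],[0,0,0],[0,0,0]], "rotation": [[0,0,0],[0,0,0],[0,0,0],[0,0,0],[0,0,0],[0,0,0],[0,0,0],[0,0,0],[0,0,0],[0,0,0]], "hand": [1,1,1,1,1,1,1,1,1,1]}}

```text
time: 1.77
tool_pos: [0.4965, -0.363, 0.2314]
orientation: [0.0, 1.0, -0.001, -0.0]
force: [0.5, 0.3, 0.5]
grip_width: 0.0856
gripper_force: 0.0
```

```bash
python3 - <<'E'
from h import *
T=pose();im=ctrl.grab_frame("wrist");cv2.imwrite("pics/w1.png",im);np.save("w1.npy",T);print(T)
m,C=cam("wrist",T)
for P in[(.5161,-.3829,.086),(.5126,-.162,.086)]:print(proj(m,C,P))
E
```

```text
[[ 1.     -0.0018 -0.      0.4965]
 [-0.0018 -1.     -0.     -0.363 ]
 [-0.      0.     -1.      0.2314]
 [ 0.      0.      0.      1.    ]]
[339.4486 173.1918]
[123.8436 176.7388]
```

View pics/w1.png

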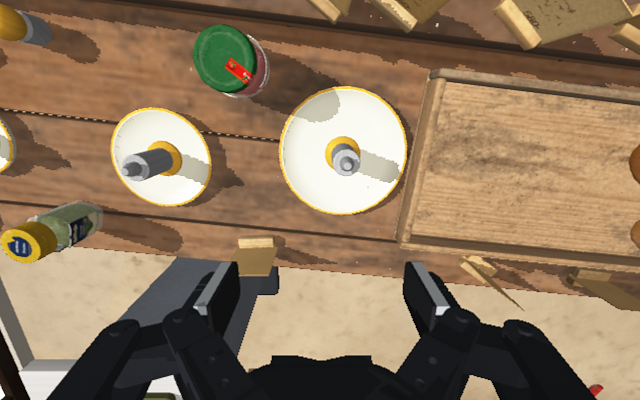

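```bash
cat >>h.py <<'E'
def plate(im,m,C,guess,r,z=.015):
    """centre of plate near guess: back-project outer edge of its bright mask onto plane z"""
    hsv=cv2.cvtColor(im,cv2.COLOR_BGR2HSV)
    mask=((hsv[...,2]>120)&((hsv[...,1]<70)|((hsv[...,1]>120)&(hsv[...,0]>17)&(hsv[...,0]<32)&(hsv[...,2]>150)))).astype(np.uint8)
    mask=cv2.morphologyEx(mask,cv2.MORPH_CLOSE,np.ones((5,5)))
    u=proj(m,C,(*guess,z)); cs,_=cv2.findContours(mask,cv2.RETR_EXTERNAL,cv2.CHAIN_APPROX_NONE)
    c=max((c for c in cs if cv2.pointPolygonTest(c,tuple(map(float,u)),True)>-15),key=cv2.contourArea)
    P=np.array([ray(m,C,x,y,z)[:2] for x,y in c[:,0]])
    from scipy.optimize import least_squares
    s=least_squares(lambda p:np.hypot(*(P-p[:2]).T)-p[2],[*guess,r],loss="soft_l1",f_scale=.001)
    return s.x,np.sqrt(2*s.cost/len(P))
E
python3 - <<'E'
from h import *
T=np.load("w1.npy");im=cv2.imread("pics/w1.png");m,C=cam("wrist",T)
print(plate(im,m,C,(.516,-.383),.08));print(plate(im,m,C,(.5126,-.162),.0625))
print("tips",ray(m,C,345.5,168,.086),ray(m,C,132,168,.086), ray(m,C,346,155,.068))
E
```

```text
(array([ 0.5237, -0.3908,  0.079 ]), np.float64(0.00041705808374473575))
(array([ 0.5183, -0.1638,  0.0615]), np.float64(0.00039921659213612207))
tips [ 0.5215 -0.3889  0.086 ] [ 0.5217 -0.1723  0.086 ] [ 0.5317 -0.3906  0.068 ]
```

Emit:
{"op": "step_arm", "data": {"delta_pos": [[0.265,0.27,0],[0,0,0.33],[0,0,0.33],[0,0,0.33],[0,0,0.33],[0,0,0.33],[0,0,0.2],[0,0,0.13],[0,0,0],[0,0,0]], "rotation": [[0,0,0],[0,0,0],[0,0,0],[0,0,0],[0,0,0],[0,0,0],[0,0,0],[0,0,0],[0,0,0],[0,0,0]], "hand": [1,1,1,1,1,1,1,1,1,1]}}

```text
time: 2.65
tool_pos: [0.5237, -0.3896, 0.0335]
orientation: [-0.0, 1.0, -0.0, -0.0]
force: [0.2, -0.5, 0.1]
grip_width: 0.0853
gripper_force: 0.0
```

Emit:
{"op": "step_arm", "data": {"delta_pos": [[0,0,0],[0,0,0],[0,0,0],[0,0,0],[0,0,0],[0,0,0],[0,0,0],[0,0,0],[0,0,0],[0,0,0]], "rotation": [[0,0,0],[0,0,0],[0,0,0],[0,0,0],[0,0,0],[0,0,0],[0,0,0],[0,0,0],[0,0,0],[0,0,0]], "hand": [0.5,0.45,0.4,0.35,0.3,0.2,0.2,0.2,0.2,0.2], "grip_force": 60}}

```text
time: 3.48
tool_pos: [0.5246, -0.39, 0.0348]
orientation: [0.001, 1.0, 0.0, 0.001]
force: [-2.0, -0.2, 5.3]
grip_width: 0.029
gripper_force: 60.1
```

Emit:
{"op": "step_arm", "data": {"delta_pos": [[0,0,-0.1],[0,0,-0.2],[0,0,-0.3],[0,0,-0.3],[0,0,-0.3],[0,0,-0.3],[0,0,-0.2],[0,-0.1,0],[0,-0.2,0],[0,-0.3,0]], "rotation": [[0,0,0],[0,0,0],[0,0,0],[0,0,0],[0,0,0],[0,0,0],[0,0,0],[0,0,0],[0,0,0],[0,0,0]], "hand": [0.2,0.2,0.2,0.2,0.2,0.2,0.2,0.2,0.2,0.2]}}

```text
time: 4.32
tool_pos: [0.5225, -0.3287, 0.2009]
orientation: [-0.001, 1.0, -0.001, -0.001]
force: [0.4, 0.4, -4.4]
grip_width: 0.028
gripper_force: 59.8
```

Emit:
{"op": "step_arm", "data": {"delta_pos": [[0,-0.35,0],[0,-0.35,0],[0,-0.35,0],[0,-0.35,0],[0,-0.35,0],[0,-0.35,0],[0,-0.3,0],[0,-0.2,0],[0,-0.1,0],[0,0,0]], "rotation": [[0,0,0],[0,0,0],[0,0,0],[0,0,0],[0,0,0],[0,0,0],[0,0,0],[0,0,0],[0,0,0],[0,0,0]], "hand": [0.2,0.2,0.2,0.2,0.2,0.2,0.2,0.2,0.2,0.2]}}

```text
time: 5.15
tool_pos: [0.5222, -0.0567, 0.2008]
orientation: [-0.001, 1.0, 0.002, -0.002]
force: [-0.8, -0.8, -3.8]
grip_width: 0.0285
gripper_force: 59.9
```

```bash
python3 - <<'E'
from h import *
T=pose();im=ctrl.grab_frame("wrist");cv2.imwrite("pics/w2.png",im);np.save("w2.npy",T);print(T)
E
```

```text
[[ 1.      0.003  -0.0042  0.5222]
 [ 0.003  -1.      0.0016 -0.0567]
 [-0.0042 -0.0016 -1.      0.2008]
 [ 0.      0.      0.      1.    ]]
```

View pics/w2.png

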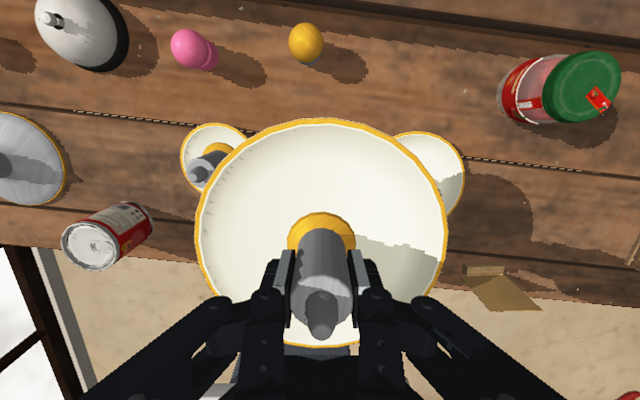

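Emit:
{"op": "step_arm", "data": {"delta_pos": [[0,-0.1,0],[0,-0.25,0],[0,-0.3,0],[0,-0.3,0],[0,-0.3,0],[0,-0.2,0],[0,-0.1,0],[0,0,0],[0,0,0],[0,0,0]], "rotation": [[0,0,0],[0,0,0],[0,0,0],[0,0,0],[0,0,0],[0,0,0],[0,0,0],[0,0,0],[0,0,0],[0,0,0]], "hand": [0.2,0.2,0.2,0.2,0.2,0.2,0.2,0.2,0.2,0.2]}}

```text
time: 6.03
tool_pos: [0.524, 0.0946, 0.2031]
orientation: [0.0, 1.0, -0.001, -0.0]
force: [-0.5, -1.5, -4.1]
grip_width: 0.0284
gripper_force: 60.3
```

```bash
python3 - <<'E'
from h import *
T=pose();im=ctrl.grab_frame("wrist");cv2.imwrite("pics/w3.png",im);np.save("w3.npy",T);print(T)
m,C=cam("wrist",T);print(proj(m,C,(.535,.294,.06)))
E
```

```text
[[ 1.     -0.0014 -0.0003  0.524 ]
 [-0.0014 -1.     -0.0007  0.0946]
 [-0.0003  0.0007 -1.      0.2031]
 [ 0.      0.      0.      1.    ]]
[124.873  182.0162]
```

View pics/w3.png

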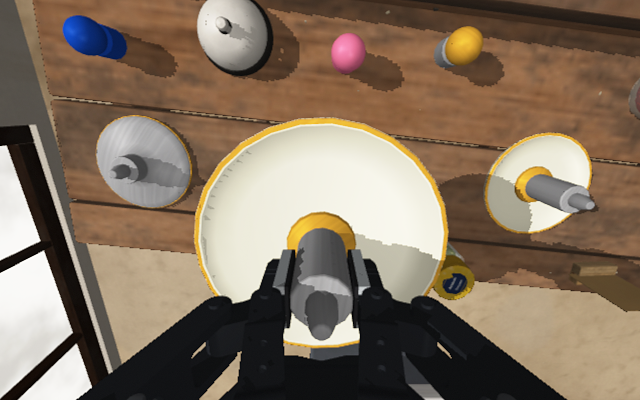

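```bash
cat >>h.py <<'E'
from scipy.optimize import least_squares
def circ(m,C,uv,z,r):
    P=np.array([ray(m,C,u,v,z)[:2] for u,v in uv]); c0=P.mean(0)
    s=least_squares(lambda p:np.hypot(*(P-p).T)-r,c0,loss="soft_l1",f_scale=.001); return s.x,np.sqrt(2*s.cost/len(P)),P
def radial(im,m,C,c,z,r,test,angs,span=.012):
    """outermost pixel satisfying test along rays from c in plane z, angles in world"""
    out=[];hsv=cv2.cvtColor(im,cv2.COLOR_BGR2HSV)
    for a in angs:
        for q in np.arange(r+span,r-span,-.0003):
            u=proj(m,C,(c[0]+q*np.cos(a),c[1]+q*np.sin(a),z)); i=np.round(u).astype(int)
            if 0<=i[0]<640 and 0<=i[1]<400 and test(hsv[i[1],i[0]].astype(int)): out.append(u);break
    return out
gilt=lambda h:15<h[0]<32 and h[1]>150 and h[2]>130
grey=lambda h:h[1]<45 and h[2]>60
def held_offset(im,m,T,C,zoff,r):
    """held plate centre minus TCP (world xy); zoff = origin z below TCP"""
    z=T[2,3]-zoff+.015; c=T[:2,3]
    for _ in range(2):
        c,e,P=circ(m,C,radial(im,m,C,c,z,r,gilt,np.radians(np.arange(-100,101,4))),z,r)
    return c-T[:2,3],e,len(P)
E
python3 - <<'E'
from h import *
for n in(2,3):
    T=np.load(f"w{n}.npy");im=cv2.imread(f"pics/w{n}.png");m,C=cam("wrist",T)
    print("held",held_offset(im,m,T,C,.0348,.08))
c=np.array([.535,.294])
for _ in range(3):
    uv=radial(im,m,C,c,.006,.055,lambda h:grey(h) or gilt(h),np.radians(np.arange(0,360,5)))
    c,e,P=circ(m,C,uv,.006,.055);print("foot",c,e,len(P))
print(ray(m,C,113,174,.06))
E
```

```text
held (array([-0.0018, -0.0009]), np.float64(0.0017864977170876095), 51)
held (array([-0.0022, -0.0009]), np.float64(0.0013435490357486585), 51)
foot [0.5436 0.3031] 0.0025342591208741896 69
foot [0.5444 0.304 ] 0.0006369246447073871 72
foot [0.5444 0.3041] 0.0006451662642767456 72
[0.5434 0.3042 0.06  ]
```

Emit:
{"op": "step_arm", "data": {"delta_pos": [[0,-0.1,0],[0.04,-0.25,0],[0.04,-0.3,0],[0.04,-0.35,0],[0.04,-0.35,0],[0.04,-0.35,0],[0.02,-0.25,0],[0,-0.15,0],[0,0,0],[0,0,0]], "rotation": [[0,0,0],[0,0,0],[0,0,0],[0,0,0],[0,0,0],[0,0,0],[0,0,0],[0,0,0],[0,0,0],[0,0,0]], "hand": [0.2,0.2,0.2,0.2,0.2,0.2,0.2,0.2,0.2,0.2]}}

```text
time: 6.92
tool_pos: [0.5457, 0.3057, 0.2029]
orientation: [0.001, 1.0, 0.0, -0.0]
force: [0.3, -0.2, -4.2]
grip_width: 0.0282
gripper_force: 60.5
```

Emit:
{"op": "step_arm", "data": {"delta_pos": [[0.005,0.007,0.1],[0,0,0.2],[0,0,0.3],[0,0,0.25],[0,0,0.1],[0,0,0.05],[0,0,0],[0,0,0],[0,0,0],[0,0,0]], "rotation": [[0,0,0],[0,0,0],[0,0,0],[0,0,0],[0,0,0],[0,0,0],[0,0,0],[0,0,0],[0,0,0],[0,0,0]], "hand": [0.2,0.2,0.2,0.2,0.2,0.2,0.2,0.2,0.2,0.2]}}

```text
time: 7.75
tool_pos: [0.5477, 0.3055, 0.1056]
orientation: [-0.001, 1.0, -0.0, 0.002]
force: [-1.2, 0.5, -3.8]
grip_width: 0.0286
gripper_force: 60.5
```

Emit:
{"op": "step_arm", "data": {"delta_pos": [[0,0,0.03],[0,0,0.03],[0,0,0.03],[0,0,0.02],[0,0,0],[0,0,0],[0,0,0],[0,0,0],[0,0,0],[0,0,0]], "rotation": [[0,0,0],[0,0,0],[0,0,0],[0,0,0],[0,0,0],[0,0,0],[0,0,0],[0,0,0],[0,0,0],[0,0,0]], "hand": [0.2,0.2,0.2,0.2,0.2,0.2,0.2,0.2,0.2,0.2]}}

```text
time: 8.58
tool_pos: [0.5465, 0.3051, 0.0925]
orientation: [-0.0, 1.0, -0.0, 0.0]
force: [-0.1, -0.2, -3.2]
grip_width: 0.0286
gripper_force: 60.5
```

Emit:
{"op": "step_arm", "data": {"delta_pos": [[0,0,0.02],[0,0,0.02],[0,0,0.02],[0,0,0.02],[0,0,0.02],[0,0,0.02],[0,0,0.01],[0,0,0],[0,0,0],[0,0,0]], "rotation": [[0,0,0],[0,0,0],[0,0,0],[0,0,0],[0,0,0],[0,0,0],[0,0,0],[0,0,0],[0,0,0],[0,0,0]], "hand": [0.2,0.2,0.2,0.2,0.2,0.2,0.2,0.2,0.2,0.2]}}

```text
time: 9.42
tool_pos: [0.5464, 0.3051, 0.0794]
orientation: [-0.0, 1.0, -0.0, 0.0]
force: [-0.0, 0.0, -3.5]
grip_width: 0.0287
gripper_force: 60.5
```

Emit:
{"op": "step_arm", "data": {"delta_pos": [[0,0,0.01],[0,0,0.01],[0,0,0.005],[0,0,0],[0,0,0],[0,0,0],[0,0,0],[0,0,0],[0,0,0],[0,0,0]], "rotation": [[0,0,0],[0,0,0],[0,0,0],[0,0,0],[0,0,0],[0,0,0],[0,0,0],[0,0,0],[0,0,0],[0,0,0]], "hand": [0.2,0.2,0.2,0.2,0.2,0.2,0.2,0.2,0.2,0.2]}}

```text
time: 10.25
tool_pos: [0.5464, 0.3051, 0.0768]
orientation: [-0.0, 1.0, -0.0, 0.0]
force: [0.4, -0.2, -4.5]
grip_width: 0.0289
gripper_force: 60.9
```

Emit:
{"op": "step_arm", "data": {"delta_pos": [[0,0,0.005],[0,0,0.005],[0,0,0.005],[0,0,0],[0,0,0],[0,0,0],[0,0,0],[0,0,0],[0,0,0],[0,0,0]], "rotation": [[0,0,0],[0,0,0],[0,0,0],[0,0,0],[0,0,0],[0,0,0],[0,0,0],[0,0,0],[0,0,0],[0,0,0]], "hand": [0.2,0.2,0.2,0.2,0.2,0.2,0.2,0.2,0.2,0.2]}}

```text
time: 11.08
tool_pos: [0.5467, 0.3051, 0.0768]
orientation: [-0.0, 1.0, 0.0, 0.0]
force: [-4.1, -2.7, 5.2]
grip_width: 0.0287
gripper_force: 61.6
```

Emit:
{"op": "step_arm", "data": {"delta_pos": [[0,0,0],[0,0,0],[0,0,0],[0,0,0],[0,0,0],[0,0,0],[0,0,0],[0,0,-0.1],[0,0,-0.3],[0,0,-0.4]], "rotation": [[0,0,0],[0,0,0],[0,0,0],[0,0,0],[0,0,0],[0,0,0],[0,0,0],[0,0,0],[0,0,0],[0,0,0]], "hand": [0.4,0.45,0.5,0.7,0.9,1,1,1,1,1]}}

```text
time: 11.92
tool_pos: [0.5438, 0.3039, 0.1524]
orientation: [0.002, 1.0, -0.0, -0.004]
force: [0.9, 0.6, -0.5]
grip_width: 0.0856
gripper_force: 0.0
```

Emit:
{"op": "step_arm", "data": {"delta_pos": [[0,0,-0.35],[0,0,-0.35],[0,0,-0.2],[0,0.2,0],[0,0.35,0],[0,0.35,0],[0,0.35,0],[0,0.2,0],[0,0,0],[0,0,0]], "rotation": [[0,0,0],[0,0,0],[0,0,0],[0,0,0],[0,0,0],[0,0,0],[0,0,0],[0,0,0],[0,0,0],[0,0,0]], "hand": [1,1,1,1,1,1,1,1,1,1]}}

```text
time: 12.75
tool_pos: [0.5466, 0.1594, 0.2463]
orientation: [-0.0, 1.0, -0.001, 0.001]
force: [-0.3, 0.2, -0.6]
grip_width: 0.0855
gripper_force: 0.0
```

```bash
python3 - <<'E'
from h import *
T=pose();im=ctrl.grab_frame("wrist");cv2.imwrite("pics/w4.png",im);np.save("w4.npy",T);print(T)
m,C=cam("wrist",T)
print(plate(im,m,C,(.544,.304),.08,.057))
print(plate(im,m,C,(.54,.06),.045,.015))
E
```

```text
[[ 1.     -0.0022  0.0012  0.5466]
 [-0.0022 -1.      0.0008  0.1594]
 [ 0.0012 -0.0008 -1.      0.2463]
 [ 0.      0.      0.      1.    ]]
(array([0.5296, 0.3173, 0.0965]), np.float64(0.006998920831351114))
(array([0.5443, 0.0608, 0.044 ]), np.float64(0.0004354576622764364))
```

View pics/w4.png

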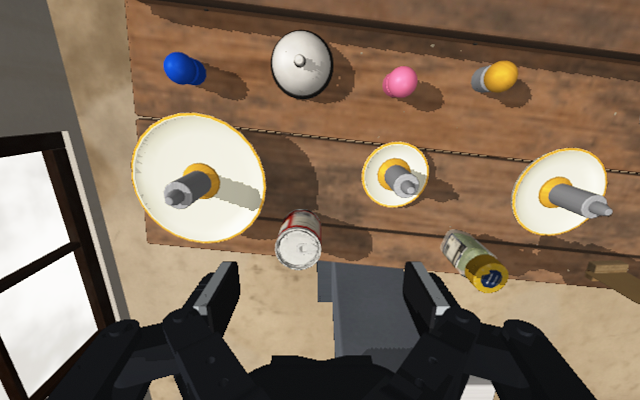

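```bash
cat >>h.py <<'E'
def rim(im,m,C,c,z,r,angs=np.arange(0,360,5)):
    for _ in range(3): c,e,P=circ(m,C,radial(im,m,C,c,z,r,gilt,np.radians(angs)),z,r)
    return c,e,len(P)
E
python3 - <<'E'
from h import *
T=np.load("w4.npy");im=cv2.imread("pics/w4.png");m,C=cam("wrist",T)
for z in(.052,.057,.062):
    print("large",z,rim(im,m,C,(.544,.304),z,.08), rim(im,m,C,(.544,.304),z,.079))
print("small",rim(im,m,C,(.544,.06),.015,.045))
print("med",rim(im,m,C,(.518,-.164),.015,.0625))
print("tip",ray(m,C,175,198,.128))
T=np.load("w1.npy");im=cv2.imread("pics/w1.png");m,C=cam("wrist",T)
print("w1 med",rim(im,m,C,(.518,-.164),.015,.0625),"large",rim(im,m,C,(.523,-.39),.015,.08))
E
```

```text
large 0.052 (array([0.5443, 0.3062]), np.float64(0.0005062236882782164), 72) (array([0.5442, 0.3061]), np.float64(0.0011374988564881573), 72)
large 0.057 (array([0.5455, 0.3041]), np.float64(0.0009014495280338999), 72) (array([0.5455, 0.304 ]), np.float64(0.00042379609680594194), 72)
large 0.062 (array([0.5467, 0.3018]), np.float64(0.0016355685851229562), 72) (array([0.5468, 0.3019]), np.float64(0.001030469623220761), 72)
small (array([0.5439, 0.0605]), np.float64(0.0007011253858711173), 72)
med (array([ 0.5183, -0.1642]), np.float64(0.0007550949951417454), 65)
tip [0.5485 0.2975 0.128 ]
w1 med (array([ 0.5181, -0.1636]), np.float64(0.000675646110599593), 71) large (array([ 0.5234, -0.391 ]), np.float64(0.0007597523767198254), 68)
```

```bash
python3 - <<'E'
from h import *
T=np.load("w4.npy");im=cv2.imread("pics/w4.png");m,C=cam("wrist",T)
def mark(im,c,z0):
    for z in(.068,.086):
        for r in((.015,) if z==.068 else(.004,)):
            pts=[proj(m,C,(c[0]+r*np.cos(a),c[1]+r*np.sin(a),z0+z)) for a in np.linspace(0,6.28,40)]
            big.extend(pts)
out=[]
for c,z0,r0 in[((.545,.3041),.042,(120,140)),((.544,.0606),0,(340,120))]:
    big=[];mark(im,c,z0)
    x,y=r0;cr=cv2.resize(im[y:y+80,x:x+90],None,fx=4,fy=4,interpolation=cv2.INTER_NEAREST)
    for p in big: cv2.circle(cr,tuple(np.round((p-r0+.5)*4).astype(int)),1,(0,0,255),-1)
    out.append(cr)
cv2.imwrite("pics/c4.png",np.hstack(out))
E
```

```text
(no output)
```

View pics/c4.png

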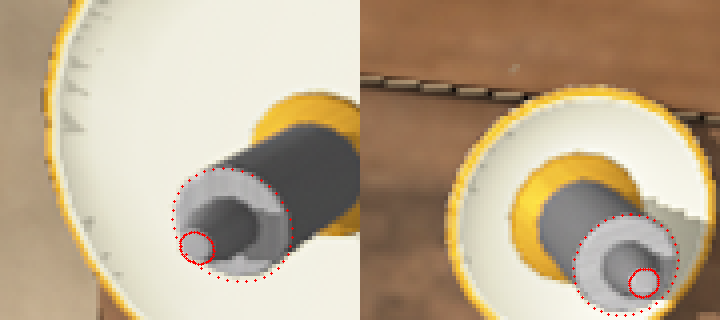

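Emit:
{"op": "step_arm", "data": {"delta_pos": [[-0.03,0.1,0],[-0.03,0.3,0],[-0.03,0.4,0],[-0.03,0.4,0],[-0.03,0.4,0],[-0.03,0.4,0],[-0.03,0.4,0],[-0.03,0.4,0],[-0.03,0.3,0],[-0.01,0.13,0]], "rotation": [[0,0,0],[0,0,0],[0,0,0],[0,0,0],[0,0,0],[0,0,0],[0,0,0],[0,0,0],[0,0,0],[0,0,0]], "hand": [1,1,1,1,1,1,1,1,1,1]}}

```text
time: 13.63
tool_pos: [0.5179, -0.1656, 0.2454]
orientation: [0.0, 1.0, -0.001, -0.0]
force: [-0.4, -0.0, 0.6]
grip_width: 0.0854
gripper_force: 0.0
```

Emit:
{"op": "step_arm", "data": {"delta_pos": [[0,0,0.1],[0,0,0.3],[0,0,0.3],[0,0,0.3],[0,0,0.3],[0,0,0.2],[0,0,0.1],[0,0,0],[0,0,0],[0,0,0]], "rotation": [[0,0,0],[0,0,0],[0,0,0],[0,0,0],[0,0,0],[0,0,0],[0,0,0],[0,0,0],[0,0,0],[0,0,0]], "hand": [1,1,1,1,1,1,1,1,1,1]}}

```text
time: 14.47
tool_pos: [0.5197, -0.1628, 0.0871]
orientation: [0.001, 1.0, 0.0, 0.001]
force: [0.7, 0.3, 0.5]
grip_width: 0.0854
gripper_force: 0.0
```

Emit:
{"op": "step_arm", "data": {"delta_pos": [[-0.01,0.01,0.15],[0,0,0.2],[0,0,0.1],[0,0,0.07],[0,0,0],[0,0,0],[0,0,0],[0,0,0],[0,0,0],[0,0,0]], "rotation": [[0,0,0],[0,0,0],[0,0,0],[0,0,0],[0,0,0],[0,0,0],[0,0,0],[0,0,0],[0,0,0],[0,0,0]], "hand": [1,1,1,1,1,1,1,1,1,1]}}

```text
time: 15.3
tool_pos: [0.5177, -0.1641, 0.034]
orientation: [0.0, 1.0, -0.0, 0.0]
force: [-0.6, -0.3, 0.5]
grip_width: 0.0856
gripper_force: 0.0
```

Emit:
{"op": "step_arm", "data": {"delta_pos": [[0,0,0],[0,0,0],[0,0,0],[0,0,0],[0,0,0],[0,0,0],[0,0,0],[0,0,0],[0,0,0],[0,0,0]], "rotation": [[0,0,0],[0,0,0],[0,0,0],[0,0,0],[0,0,0],[0,0,0],[0,0,0],[0,0,0],[0,0,0],[0,0,0]], "hand": [0.5,0.45,0.4,0.35,0.3,0.2,0.2,0.2,0.2,0.2]}}

```text
time: 16.13
tool_pos: [0.5176, -0.164, 0.0336]
orientation: [0.0, 1.0, -0.0, 0.0]
force: [1.1, 0.0, 2.0]
grip_width: 0.0288
gripper_force: 59.2
```

Emit:
{"op": "step_arm", "data": {"delta_pos": [[0,0,-0.1],[0,0,-0.2],[0,0,-0.3],[0,0,-0.35],[0,0,-0.35],[0,0,-0.35],[0,0,-0.2],[0,-0.1,-0.05],[0,-0.2,0],[0,-0.3,0]], "rotation": [[0,0,0],[0,0,0],[0,0,0],[0,0,0],[0,0,0],[0,0,0],[0,0,0],[0,0,0],[0,0,0],[0,0,0]], "hand": [0.2,0.2,0.2,0.2,0.2,0.2,0.2,0.2,0.2,0.2]}}

```text
time: 16.97
tool_pos: [0.5165, -0.1039, 0.2224]
orientation: [-0.0, 1.0, -0.002, -0.001]
force: [0.5, 1.3, -3.8]
grip_width: 0.0288
gripper_force: 59.5
```

Emit:
{"op": "step_arm", "data": {"delta_pos": [[0.03,-0.35,0],[0.03,-0.35,0],[0.03,-0.35,0],[0.03,-0.35,0],[0.03,-0.35,0],[0.03,-0.35,0],[0.03,-0.35,0],[0.03,-0.35,0],[0.02,-0.3,0],[0,-0.2,0]], "rotation": [[0,0,0],[0,0,0],[0,0,0],[0,0,0],[0,0,0],[0,0,0],[0,0,0],[0,0,0],[0,0,0],[0,0,0]], "hand": [0.2,0.2,0.2,0.2,0.2,0.2,0.2,0.2,0.2,0.2]}}

```text
time: 17.8
tool_pos: [0.5414, 0.229, 0.2206]
orientation: [0.0, 1.0, 0.001, -0.002]
force: [-0.1, -1.0, -1.9]
grip_width: 0.0284
gripper_force: 59.6
```

Emit:
{"op": "step_arm", "data": {"delta_pos": [[0.01,-0.2,0],[0.01,-0.2,0],[0,-0.2,0],[0,-0.1,0],[0,0,0],[0,0,0],[0,0,0],[0,0,0],[0,0,0],[0,0,0]], "rotation": [[0,0,0],[0,0,0],[0,0,0],[0,0,0],[0,0,0],[0,0,0],[0,0,0],[0,0,0],[0,0,0],[0,0,0]], "hand": [0.2,0.2,0.2,0.2,0.2,0.2,0.2,0.2,0.2,0.2]}}

```text
time: 18.63
tool_pos: [0.5455, 0.2953, 0.2235]
orientation: [0.0, 1.0, -0.001, 0.0]
force: [-0.2, 0.3, -2.3]
grip_width: 0.0286
gripper_force: 59.7
```

```bash
python3 - <<'E'
from h import *
T=pose();im=ctrl.grab_frame("wrist");cv2.imwrite("pics/w5.png",im);m,C=cam("wrist",T);print(T)
print("held",held_offset(im,m,T,C,.0336,.0625))
E
```

```text
[[ 1.     -0.0012  0.0002  0.5455]
 [-0.0012 -1.     -0.      0.2953]
 [ 0.0002  0.     -1.      0.2235]
 [ 0.      0.      0.      1.    ]]
held (array([ 0.0002, -0.0011]), np.float64(0.001636961957470536), 51)
```

Emit:
{"op": "step_arm", "data": {"delta_pos": [[-0.008,-0.05,0],[0,-0.042,0.1],[0,0,0.15],[0,0,0.15],[0,0,0.1],[0,0,0.06],[0,0,0.03],[0,0,0],[0,0,0],[0,0,0]], "rotation": [[0,0,0],[0,0,0],[0,0,0],[0,0,0],[0,0,0],[0,0,0],[0,0,0],[0,0,0],[0,0,0],[0,0,0]], "hand": [0.2,0.2,0.2,0.2,0.2,0.2,0.2,0.2,0.2,0.2]}}

```text
time: 19.52
tool_pos: [0.5452, 0.3055, 0.1654]
orientation: [-0.0, 1.0, -0.0, 0.001]
force: [-0.6, 0.5, -2.5]
grip_width: 0.0287
gripper_force: 59.7
```

Emit:
{"op": "step_arm", "data": {"delta_pos": [[0,0,0.02],[0,0,0.02],[0,0,0.02],[0,0,0.02],[0,0,0.02],[0,0,0.02],[0,0,0],[0,0,0],[0,0,0],[0,0,0]], "rotation": [[0,0,0],[0,0,0],[0,0,0],[0,0,0],[0,0,0],[0,0,0],[0,0,0],[0,0,0],[0,0,0],[0,0,0]], "hand": [0.2,0.2,0.2,0.2,0.2,0.2,0.2,0.2,0.2,0.2]}}

```text
time: 20.35
tool_pos: [0.5447, 0.3053, 0.1525]
orientation: [-0.0, 1.0, 0.0, 0.0]
force: [-0.2, 0.2, -2.7]
grip_width: 0.0288
gripper_force: 59.7
```

Underside is over the pin without contact. On down to TCP 0.1436.

Emit:
{"op": "step_arm", "data": {"delta_pos": [[0,0.005,0.02],[0,0,0.02],[0,0,0.02],[0,0,0.01],[0,0,0.01],[0,0,0.005],[0,0,0.005],[0,0,0],[0,0,0],[0,0,0]], "rotation": [[0,0,0],[0,0,0],[0,0,0],[0,0,0],[0,0,0],[0,0,0],[0,0,0],[0,0,0],[0,0,0],[0,0,0]], "hand": [0.2,0.2,0.2,0.2,0.2,0.2,0.2,0.2,0.2,0.2]}}

```text
time: 21.18
tool_pos: [0.5447, 0.3048, 0.1436]
orientation: [-0.0, 1.0, -0.0, 0.0]
force: [-0.7, -0.6, -0.7]
grip_width: 0.0287
gripper_force: 59.7
```

Emit:
{"op": "step_arm", "data": {"delta_pos": [[0,0,0.005],[0,0,0],[0,0,0],[0,0,0],[0,0,0],[0,0,0],[0,0,0],[0,0,0],[0,0,-0.1],[0,0,-0.3]], "rotation": [[0,0,0],[0,0,0],[0,0,0],[0,0,0],[0,0,0],[0,0,0],[0,0,0],[0,0,0],[0,0,0],[0,0,0]], "hand": [0.2,0.4,0.45,0.5,0.7,0.9,1,1,1,1]}}

```text
time: 22.02
tool_pos: [0.5416, 0.3034, 0.178]
orientation: [0.002, 1.0, -0.0, -0.005]
force: [-0.1, 0.9, -0.9]
grip_width: 0.0852
gripper_force: 0.0
```

Emit:
{"op": "step_arm", "data": {"delta_pos": [[0,0,-0.35],[0,0,-0.35],[0,0,-0.35],[0,0.2,-0.2],[0,0.35,0],[0,0.35,0],[0,0.35,0],[0,0.2,0],[0,0,0],[0,0,0]], "rotation": [[0,0,0],[0,0,0],[0,0,0],[0,0,0],[0,0,0],[0,0,0],[0,0,0],[0,0,0],[0,0,0],[0,0,0]], "hand": [1,1,1,1,1,1,1,1,1,1]}}

```text
time: 22.85
tool_pos: [0.5447, 0.1591, 0.3088]
orientation: [-0.0, 1.0, -0.001, 0.001]
force: [-0.6, 0.4, -0.5]
grip_width: 0.0854
gripper_force: 0.0
```

```bash
python3 - <<'E'
from h import *
T=pose();im=ctrl.grab_frame("wrist");cv2.imwrite("pics/w6.png",im);np.save("w6.npy",T);print(T);m,C=cam("wrist",T)
print("med",rim(im,m,C,(.545,.304),.125,.062));print("small",rim(im,m,C,(.544,.0606),.015,.045))
hsv=cv2.cvtColor(im,cv2.COLOR_BGR2HSV);u=proj(m,C,(.66,-.04,.037)).astype(int);print(u)
for c,z0,r in[((.545,.304),.11,.015),((.545,.304),.11,.004),]:
    z=z0+(.068 if r==.015 else .086)
    for a in np.linspace(0,6.28,40):
        cv2.circle(im,tuple(np.round(proj(m,C,(c[0]+r*np.cos(a),c[1]+r*np.sin(a),z))).astype(int)),0,(0,0,255),-1)
cv2.imwrite("pics/w6m.png",im)
E
```

```text
[[ 1.     -0.0021  0.0012  0.5447]
 [-0.0021 -1.      0.0008  0.1591]
 [ 0.0012 -0.0008 -1.      0.3088]
 [ 0.      0.      0.      1.    ]]
med (array([0.5459, 0.3035]), np.float64(0.0014998965726753476), 72)
small (array([0.544 , 0.0604]), np.float64(0.0007290184007931472), 69)
[470  81]
```

View pics/w6m.png

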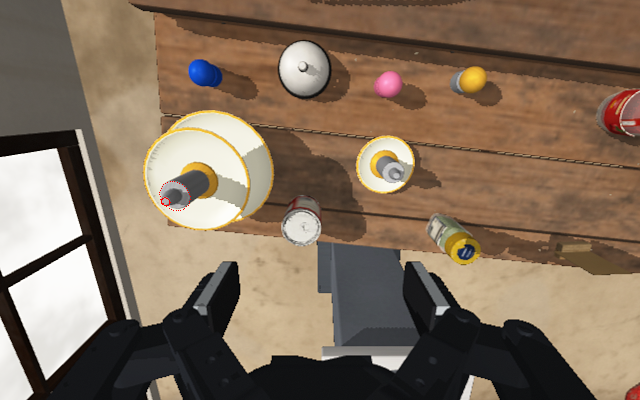

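Emit:
{"op": "step_arm", "data": {"delta_pos": [[0,0.2,0],[0,0.35,0.1],[0,0.3,0.2],[-0.005,0.136,0.3],[0,0,0.35],[0,0,0.35],[0,0,0.35],[0,0,0.2],[0,0,0],[0,0,0]], "rotation": [[0,0,0],[0,0,0],[0,0,0],[0,0,0],[0,0,0],[0,0,0],[0,0,0],[0,0,0],[0,0,0],[0,0,0]], "hand": [1,1,1,1,1,1,1,1,1,1]}}

```text
time: 23.73
tool_pos: [0.5435, 0.0623, 0.1219]
orientation: [-0.0, 1.0, 0.001, -0.001]
force: [0.9, 0.2, -0.1]
grip_width: 0.0852
gripper_force: 0.0
```

Emit:
{"op": "step_arm", "data": {"delta_pos": [[0.005,0.017,0.1],[0,0,0.25],[0,0,0.25],[0,0,0.2],[0,0,0.08],[0,0,0],[0,0,0],[0,0,0],[0,0,0],[0,0,0]], "rotation": [[0,0,0],[0,0,0],[0,0,0],[0,0,0],[0,0,0],[0,0,0],[0,0,0],[0,0,0],[0,0,0],[0,0,0]], "hand": [1,1,1,1,1,1,1,1,1,1]}}

```text
time: 24.57
tool_pos: [0.5458, 0.0595, 0.0365]
orientation: [-0.0, 1.0, -0.0, 0.001]
force: [-0.1, -0.0, -0.0]
grip_width: 0.0851
gripper_force: 0.0
```

Emit:
{"op": "step_arm", "data": {"delta_pos": [[0,0,0],[0,0,0],[0,0,0],[0,0,0],[0,0,0],[0,0,0],[0,0,0],[0,0,0],[0,0,0],[0,0,0]], "rotation": [[0,0,0],[0,0,0],[0,0,0],[0,0,0],[0,0,0],[0,0,0],[0,0,0],[0,0,0],[0,0,0],[0,0,0]], "hand": [0.5,0.45,0.4,0.35,0.3,0.2,0.2,0.2,0.2,0.2]}}

```text
time: 25.4
tool_pos: [0.5449, 0.0595, 0.0351]
orientation: [-0.0, 1.0, -0.0, 0.0]
force: [-0.1, -0.4, 2.7]
grip_width: 0.0283
gripper_force: 59.2
```

Emit:
{"op": "step_arm", "data": {"delta_pos": [[0,0,-0.1],[0,0,-0.2],[0,0,-0.3],[0,0,-0.35],[0,0,-0.35],[0,0,-0.35],[0,0,-0.35],[0,0,-0.3],[0,0,-0.2],[0,0,0]], "rotation": [[0,0,0],[0,0,0],[0,0,0],[0,0,0],[0,0,0],[0,0,0],[0,0,0],[0,0,0],[0,0,0],[0,0,0]], "hand": [0.2,0.2,0.2,0.2,0.2,0.2,0.2,0.2,0.2,0.2]}}

```text
time: 26.23
tool_pos: [0.5464, 0.0595, 0.2911]
orientation: [0.0, 1.0, 0.0, 0.005]
force: [0.3, 0.2, -1.4]
grip_width: 0.0284
gripper_force: 59.2
```

Emit:
{"op": "step_arm", "data": {"delta_pos": [[0,-0.1,0],[0,-0.2,0],[0,-0.3,0],[0,-0.35,0],[0,-0.35,0],[0,-0.35,0],[0,-0.35,0],[0,-0.25,0],[0,-0.15,0],[0,0,0]], "rotation": [[0,0,0],[0,0,0],[0,0,0],[0,0,0],[0,0,0],[0,0,0],[0,0,0],[0,0,0],[0,0,0],[0,0,0]], "hand": [0.2,0.2,0.2,0.2,0.2,0.2,0.2,0.2,0.2,0.2]}}

```text
time: 27.07
tool_pos: [0.5428, 0.3019, 0.2812]
orientation: [0.001, 1.0, 0.002, -0.003]
force: [-0.5, -0.9, -2.0]
grip_width: 0.0284
gripper_force: 59.5
```

Emit:
{"op": "step_arm", "data": {"delta_pos": [[0,0,0],[0,0,0],[0,0,0],[0,0,0],[0,0,0],[0,0,0],[0,0,0],[0,0,0],[0,0,0],[0,0,0]], "rotation": [[0,0,0],[0,0,0],[0,0,0],[0,0,0],[0,0,0],[0,0,0],[0,0,0],[0,0,0],[0,0,0],[0,0,0]], "hand": [0.2,0.2,0.2,0.2,0.2,0.2,0.2,0.2,0.2,0.2]}}

```text
time: 27.9
tool_pos: [0.5446, 0.2995, 0.2849]
orientation: [-0.0, 1.0, -0.0, 0.0]
force: [0.3, 0.6, -2.1]
grip_width: 0.0289
gripper_force: 59.5
```

```bash
python3 - <<'E'
from h import *
T=pose();im=ctrl.grab_frame("wrist");cv2.imwrite("pics/w7.png",im);m,C=cam("wrist",T);print(T)
print("held",held_offset(im,m,T,C,.0351,.045))
E
```

```text
[[ 1.     -0.0001  0.0001  0.5446]
 [-0.0001 -1.      0.      0.2995]
 [ 0.0001 -0.     -1.      0.2849]
 [ 0.      0.      0.      1.    ]]
held (array([-0.0007, -0.001 ]), np.float64(0.0018943186941397393), 51)
```

Emit:
{"op": "step_arm", "data": {"delta_pos": [[0.017,-0.048,0],[0,0,0.1],[0,0,0.15],[0,0,0.15],[0,0,0.08],[0,0,0.03],[0,0,0],[0,0,0],[0,0,0],[0,0,0]], "rotation": [[0,0,0],[0,0,0],[0,0,0],[0,0,0],[0,0,0],[0,0,0],[0,0,0],[0,0,0],[0,0,0],[0,0,0]], "hand": [0.2,0.2,0.2,0.2,0.2,0.2,0.2,0.2,0.2,0.2]}}

```text
time: 28.78
tool_pos: [0.5468, 0.3045, 0.235]
orientation: [-0.0, 1.0, -0.0, 0.001]
force: [-0.8, -1.0, -1.6]
grip_width: 0.0286
gripper_force: 59.5
```

Emit:
{"op": "step_arm", "data": {"delta_pos": [[0,0,0.02],[0,0,0.02],[0,0,0.02],[0,0,0.02],[0,0,0.02],[0,0,0],[0,0,0],[0,0,0],[0,0,0],[0,0,0]], "rotation": [[0,0,0],[0,0,0],[0,0,0],[0,0,0],[0,0,0],[0,0,0],[0,0,0],[0,0,0],[0,0,0],[0,0,0]], "hand": [0.2,0.2,0.2,0.2,0.2,0.2,0.2,0.2,0.2,0.2]}}

```text
time: 29.62
tool_pos: [0.5463, 0.3043, 0.224]
orientation: [-0.0, 1.0, -0.0, 0.0]
force: [-1.2, -0.0, -1.7]
grip_width: 0.0287
gripper_force: 59.5
```

Need about 11 mm more, to 0.2131.

Emit:
{"op": "step_arm", "data": {"delta_pos": [[0,0,0.02],[0,0,0.02],[0,0,0.02],[0,0,0.02],[0,0,0.01],[0,0,0.01],[0,0,0.008],[0,0,0],[0,0,0],[0,0,0]], "rotation": [[0,0,0],[0,0,0],[0,0,0],[0,0,0],[0,0,0],[0,0,0],[0,0,0],[0,0,0],[0,0,0],[0,0,0]], "hand": [0.2,0.2,0.2,0.2,0.2,0.2,0.2,0.2,0.2,0.2]}}

```text
time: 30.45
tool_pos: [0.5463, 0.3043, 0.2132]
orientation: [-0.0, 1.0, -0.0, 0.0]
force: [-0.1, 0.6, -1.1]
grip_width: 0.0286
gripper_force: 59.5
```

Emit:
{"op": "step_arm", "data": {"delta_pos": [[0,0,0.005],[0,0,0.005],[0,0,0],[0,0,0],[0,0,0],[0,0,0],[0,0,0],[0,0,0],[0,0,0],[0,0,0]], "rotation": [[0,0,0],[0,0,0],[0,0,0],[0,0,0],[0,0,0],[0,0,0],[0,0,0],[0,0,0],[0,0,0],[0,0,0]], "hand": [0.2,0.2,0.2,0.2,0.2,0.2,0.2,0.2,0.2,0.2]}}

```text
time: 31.28
tool_pos: [0.5467, 0.3044, 0.213]
orientation: [-0.0, 1.0, -0.0, 0.001]
force: [0.1, -0.7, 6.2]
grip_width: 0.0289
gripper_force: 59.8
```

Emit:
{"op": "step_arm", "data": {"delta_pos": [[0,0,0],[0,0,0],[0,0,0],[0,0,0],[0,0,0],[0,0,0],[0,0,0],[0,0,-0.1],[0,0,-0.3],[0,0,-0.35]], "rotation": [[0,0,0],[0,0,0],[0,0,0],[0,0,0],[0,0,0],[0,0,0],[0,0,0],[0,0,0],[0,0,0],[0,0,0]], "hand": [0.4,0.45,0.5,0.7,0.9,1,1,1,1,1]}}

```text
time: 32.12
tool_pos: [0.5449, 0.3036, 0.2852]
orientation: [0.001, 1.0, -0.0, -0.003]
force: [0.2, -0.1, -0.8]
grip_width: 0.0856
gripper_force: 0.0
```

Emit:
{"op": "step_arm", "data": {"delta_pos": [[0,0,-0.35],[0,0,-0.3],[0,0.2,-0.1],[0,0.35,0],[0,0.35,0],[0,0.35,0],[0,0.2,0],[0,0,0],[0,0,0],[0,0,0]], "rotation": [[0,0,0],[0,0,0],[0,0,0],[0,0,0],[0,0,0],[0,0,0],[0,0,0],[0,0,0],[0,0,0],[0,0,0]], "hand": [1,1,1,1,1,1,1,1,1,1]}}

```text
time: 32.95
tool_pos: [0.5463, 0.1597, 0.3627]
orientation: [-0.0, 1.0, 0.0, 0.0]
force: [-0.4, 0.8, 0.6]
grip_width: 0.0852
gripper_force: 0.0
```

```bash
python3 - <<'E'
from h import *
T=pose();im=ctrl.grab_frame("wrist");cv2.imwrite("pics/w8.png",im);np.save("w8.npy",T);print(T);m,C=cam("wrist",T)
print("small",rim(im,m,C,(.545,.304),.193,.0445))
c=(.5455,.304)
for z,r in((.246,.015),(.264,.004)):
    for a in np.linspace(0,6.28,40):
        cv2.circle(im,tuple(np.round(proj(m,C,(c[0]+r*np.cos(a),c[1]+r*np.sin(a),z))).astype(int)),0,(0,0,255),-1)
cv2.imwrite("pics/w8m.png",im)
E
```

```text
[[ 1.      0.      0.0007  0.5463]
 [ 0.     -1.      0.0006  0.1597]
 [ 0.0007 -0.0006 -1.      0.3627]
 [ 0.      0.      0.      1.    ]]
small (array([0.5462, 0.3023]), np.float64(0.0016503597078622316), 63)
```

View pics/w8m.png

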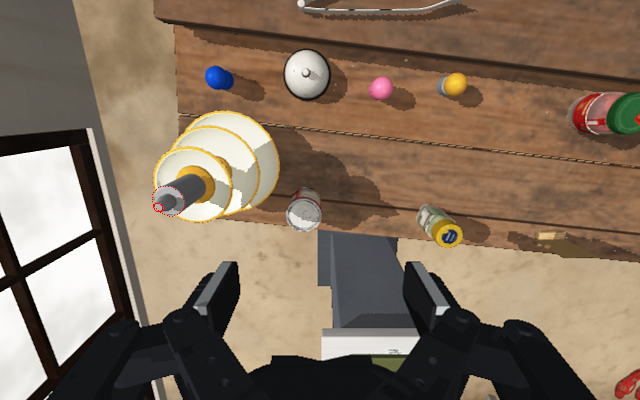

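```bash
cat >>h.py <<'E'
def ball(im,m,C,g,z=.037):
    hsv=cv2.cvtColor(im,cv2.COLOR_BGR2HSV); u=proj(m,C,(*g,z))
    k=cv2.inRange(hsv,(12,110,60),(32,255,255)); n,l,s,c=cv2.connectedComponentsWithStats(k)
    i=min((i for i in range(1,n) if s[i,4]>60),key=lambda i:np.hypot(*(c[i]-u)))
    (cx,cy),r=cv2.minEnclosingCircle(np.argwhere(l==i)[:,::-1].astype(np.float32))
    return ray(m,C,cx,cy,z)[:2],(cx,cy,r),s[i,4]
E
python3 - <<'E'
from h import *
for n in(4,6,8):
    T=np.load(f"w{n}.npy");im=cv2.imread(f"pics/w{n}.png");m,C=cam("wrist",T);print(ball(im,m,C,(.66,-.04)))
E
```

```text
(array([ 0.7048, -0.018 ]), (485.0, 33.5, 54.5184440612793), np.int32(475))
(array([ 0.7021, -0.0399]), (475.5, 46.0, 20.718448638916016), np.int32(145))
(array([ 0.7058, -0.0005]), (430.5, 52.0, 27.789485931396484), np.int32(201))
```

```bash
sed -i 's/(12,110,60)/(17,185,130)/' h.py; python3 - <<'E'
from h import *
for n in(4,6,8):
    T=np.load(f"w{n}.npy");im=cv2.imread(f"pics/w{n}.png");m,C=cam("wrist",T);print(ball(im,m,C,(.66,-.04)))
E
```

```text
(array([ 0.6629, -0.043 ]), (500.5, 76.0, 17.614013671875), np.int32(782))
(array([ 0.6636, -0.0423]), (472.29486083984375, 78.70513153076172, 14.013619422912598), np.int32(525))
(array([ 0.6639, -0.0413]), (454.2020263671875, 83.14141082763672, 12.209152221679688), np.int32(398))
```

Emit:
{"op": "step_arm", "data": {"delta_pos": [[0.1,0.15,0.05],[0.12,0.25,0.2],[0.12,0.25,0.2],[0.12,0.25,0.2],[0.12,0.25,0.2],[0.12,0.25,0.2],[0.12,0.25,0.2],[0.12,0.22,0.2],[0.1,0.15,0.18],[0,0,0]], "rotation": [[0,0,0],[0,0,0],[0,0,0],[0,0,0],[0,0,0],[0,0,0],[0,0,0],[0,0,0],[0,0,0],[0,0,0]], "hand": [1,1,1,1,1,1,1,1,1,1]}}

```text
time: 33.83
tool_pos: [0.6493, -0.044, 0.1933]
orientation: [-0.0, 1.0, -0.001, -0.004]
force: [-1.9, 0.5, -1.7]
grip_width: 0.0853
gripper_force: 0.0
```

Emit:
{"op": "step_arm", "data": {"delta_pos": [[0,0,0],[0,0,0],[0,0,0],[0,0,0],[0,0,0],[0,0,0],[0,0,0],[0,0,0],[0,0,0],[0,0,0]], "rotation": [[0,0,0],[0,0,0],[0,0,0],[0,0,0],[0,0,0],[0,0,0],[0,0,0],[0,0,0],[0,0,0],[0,0,0]], "hand": [1,1,1,1,1,1,1,1,1,1]}}

```text
time: 34.67
tool_pos: [0.6502, -0.0428, 0.199]
orientation: [-0.0, 1.0, -0.0, -0.0]
force: [0.3, 0.3, 0.6]
grip_width: 0.0856
gripper_force: 0.0
```

```bash
python3 - <<'E'
from h import *
T=pose();im=ctrl.grab_frame("wrist");cv2.imwrite("pics/w9.png",im);np.save("w9.npy",T);print(T);m,C=cam("wrist",T)
print(ball(im,m,C,(.6633,-.042)))
E
```

```text
[[ 1.     -0.0001 -0.      0.6502]
 [-0.0001 -1.      0.     -0.0428]
 [-0.     -0.     -1.      0.199 ]
 [ 0.      0.      0.      1.    ]]
(array([ 0.6618, -0.0425]), (319.770263671875, 177.06756591796875, 14.433658599853516), np.int32(179))
```

View pics/w9.png

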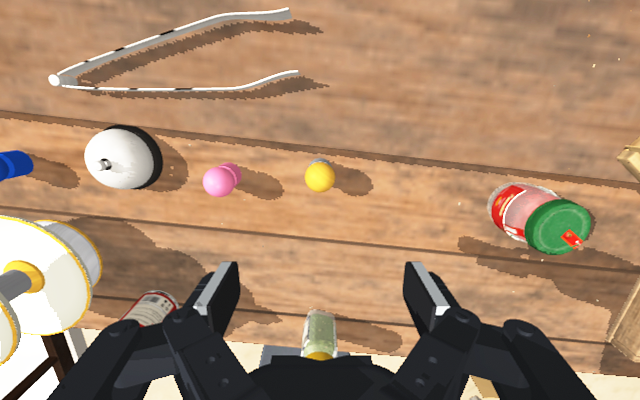

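Emit:
{"op": "step_arm", "data": {"delta_pos": [[0.12,0,0.1],[0,0,0.3],[0,0,0.35],[0,0,0.35],[0,0,0.3],[0,0,0.2],[0,0,0.14],[0,0,0.04],[0,0,0],[0,0,0]], "rotation": [[0,0,0],[0,0,0],[0,0,0],[0,0,0],[0,0,0],[0,0,0],[0,0,0],[0,0,0],[0,0,0],[0,0,0]], "hand": [1,1,1,1,1,1,1,1,1,1]}}

```text
time: 35.55
tool_pos: [0.6634, -0.0429, 0.0225]
orientation: [0.0, 1.0, -0.0, 0.001]
force: [0.8, 0.7, 0.7]
grip_width: 0.0854
gripper_force: 0.0
```

Emit:
{"op": "step_arm", "data": {"delta_pos": [[0,0,0],[0,0,0],[0,0,0],[0,0,0],[0,0,0],[0,0,0],[0,0,0],[0,0,0],[0,0,0],[0,0,0]], "rotation": [[0,0,0],[0,0,0],[0,0,0],[0,0,0],[0,0,0],[0,0,0],[0,0,0],[0,0,0],[0,0,0],[0,0,0]], "hand": [0.5,0.45,0.4,0.38,0.35,0.3,0.25,0.25,0.25,0.25], "grip_force": 35}}

```text
time: 36.38
tool_pos: [0.663, -0.0428, 0.022]
orientation: [0.0, 1.0, 0.0, 0.001]
force: [-0.6, 0.9, 5.2]
grip_width: 0.0307
gripper_force: 34.5
```

Emit:
{"op": "step_arm", "data": {"delta_pos": [[0,0,0],[0,0,0],[0,0,0],[0,0,0.04],[0,0,0],[0,0,0],[0,0,0],[0,0,0],[0,0,0],[0,0,0]], "rotation": [[0,0,0],[0,0,0],[0,0,0],[0,0,0],[0,0,0],[0,0,0],[0,0,0],[0,0,0],[0,0,0],[0,0,0]], "hand": [0.45,0.5,0.55,0.55,0.55,0.55,0.45,0.4,0.38,0.36]}}

```text
time: 37.22
tool_pos: [0.6624, -0.0427, 0.0172]
orientation: [-0.0, 1.0, -0.0, 0.0]
force: [-0.0, 0.9, 0.4]
grip_width: 0.0309
gripper_force: 27.6
```

Emit:
{"op": "step_arm", "data": {"delta_pos": [[0,0,0],[0,0,0],[0,0,0],[0,0,0],[0,0,0],[0,0,0],[0,0,0],[0,0,0],[0,0,0],[0,0,0]], "rotation": [[0,0,0],[0,0,0],[0,0,0],[0,0,0],[0,0,0],[0,0,0],[0,0,0],[0,0,0],[0,0,0],[0,0,0]], "hand": [0.35,0.33,0.3,0.28,0.25,0.25,0.25,0.25,0.25,0.25], "grip_force": 40}}

```text
time: 38.05
tool_pos: [0.6624, -0.0427, 0.0172]
orientation: [-0.0, 1.0, -0.0, 0.0]
force: [-0.3, 1.1, 2.1]
grip_width: 0.0312
gripper_force: 39.5
```

Emit:
{"op": "step_arm", "data": {"delta_pos": [[0,0,-0.1],[0,0,-0.2],[0,0,-0.35],[0,0,-0.4],[0,0,-0.4],[0,0,-0.4],[0,0,-0.4],[0,0,-0.4],[0,0,-0.3],[0,0,-0.15]], "rotation": [[0,0,0],[0,0,0],[0,0,0],[0,0,0],[0,0,0],[0,0,0],[0,0,0],[0,0,0],[0,0,0],[0,0,0]], "hand": [0.25,0.25,0.25,0.25,0.25,0.25,0.25,0.25,0.25,0.25]}}

```text
time: 38.88
tool_pos: [0.6634, -0.0431, 0.3337]
orientation: [0.001, 1.0, -0.0, 0.004]
force: [-0.9, -0.4, 0.6]
grip_width: 0.0309
gripper_force: 39.6
```

Emit:
{"op": "step_arm", "data": {"delta_pos": [[-0.05,-0.1,0],[-0.1,-0.25,0],[-0.15,-0.35,0],[-0.15,-0.38,0],[-0.15,-0.38,0],[-0.15,-0.38,0],[-0.15,-0.35,0],[-0.12,-0.3,0],[-0.1,-0.2,0],[-0.03,-0.1,0]], "rotation": [[0,0,0],[0,0,0],[0,0,0],[0,0,0],[0,0,0],[0,0,0],[0,0,0],[0,0,0],[0,0,0],[0,0,0]], "hand": [0.25,0.25,0.25,0.25,0.25,0.25,0.25,0.25,0.25,0.25]}}

```text
time: 39.72
tool_pos: [0.5442, 0.2388, 0.3233]
orientation: [0.001, 1.0, 0.002, -0.003]
force: [0.2, -0.3, -2.2]
grip_width: 0.0312
gripper_force: 39.7
```

Emit:
{"op": "step_arm", "data": {"delta_pos": [[0,0,0],[0,0,0],[0,0,0],[0,0,0],[0,0,0],[0,0,0],[0,0,0],[0,0,0],[0,0,0],[0,0,0]], "rotation": [[0,0,0],[0,0,0],[0,0,0],[0,0,0],[0,0,0],[0,0,0],[0,0,0],[0,0,0],[0,0,0],[0,0,0]], "hand": [0.25,0.25,0.25,0.25,0.25,0.25,0.25,0.25,0.25,0.25]}}

```text
time: 40.55
tool_pos: [0.5473, 0.2362, 0.3271]
orientation: [0.0, 1.0, -0.0, 0.0]
force: [0.6, -0.2, -0.9]
grip_width: 0.031
gripper_force: 39.7
```

```bash
python3 - <<'E'
from h import *
T=pose();im=ctrl.grab_frame("wrist");np.save("w10.npy",T);print(T);m,C=cam("wrist",T);cv2.imwrite("pics/w10.png",im)
c=T[:2,3];z0=T[2,3]-.0172
print("ball",[ball(im,m,C,c,z0+.037)]); print("tip",proj(m,C,(.5455,.3037,.264)),"rim",rim(im,m,C,(.5455,.304),.193,.0445,np.arange(-90,91,5)))
for z,r,cc in((z0+.037,.0165,c),(z0,.015,c),(.246,.015,(.5455,.304)),(.264,.004,(.5455,.304))):
    for a in np.linspace(0,6.28,60):
        cv2.circle(im,tuple(np.round(proj(m,C,(cc[0]+r*np.cos(a),cc[1]+r*np.sin(a),z))).astype(int)),0,(0,0,255),-1)
cv2.imwrite("pics/w10m.png",cv2.resize(im[140:400,190:450],None,fx=2.3,fy=2.3,interpolation=cv2.INTER_NEAREST))
E
```

```text
[[ 1.     -0.0002  0.0001  0.5473]
 [-0.0002 -1.     -0.      0.2362]
 [ 0.0001  0.     -1.      0.3271]
 [ 0.      0.      0.      1.    ]]
ball [(array([0.5458, 0.2356]), (319.89788818359375, 286.8395690917969, 33.42813491821289), np.int32(2899))]
tip [232.4051 223.6563] rim (array([0.5457, 0.3036]), np.float64(0.001618960366415464), 37)
```

View pics/w10m.png

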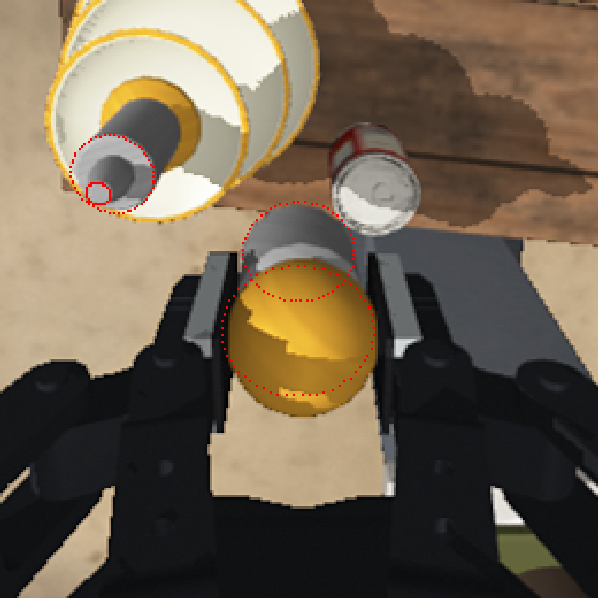

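Emit:
{"op": "step_arm", "data": {"delta_pos": [[-0.016,-0.1,0],[0,-0.2,0],[0,-0.2,0],[0,-0.13,0],[0,-0.053,0.05],[0,0,0.1],[0,0,0.15],[0,0,0.1],[0,0,0],[0,0,0]], "rotation": [[0,0,0],[0,0,0],[0,0,0],[0,0,0],[0,0,0],[0,0,0],[0,0,0],[0,0,0],[0,0,0],[0,0,0]], "hand": [0.25,0.25,0.25,0.25,0.25,0.25,0.25,0.25,0.25,0.25]}}

```text
time: 41.43
tool_pos: [0.5451, 0.3036, 0.2849]
orientation: [0.001, 1.0, -0.0, -0.002]
force: [-0.8, 0.6, 0.4]
grip_width: 0.0312
gripper_force: 39.7
```

Emit:
{"op": "step_arm", "data": {"delta_pos": [[0,0,0],[0,0,0],[0,0,0],[0,0,0],[0,0,0],[0,0,0],[0,0,0],[0,0,0],[0,0,0],[0,0,0]], "rotation": [[0,0,0],[0,0,0],[0,0,0],[0,0,0],[0,0,0],[0,0,0],[0,0,0],[0,0,0],[0,0,0],[0,0,0]], "hand": [0.25,0.25,0.25,0.25,0.25,0.25,0.25,0.25,0.25,0.25]}}

```text
time: 42.27
tool_pos: [0.5457, 0.3046, 0.287]
orientation: [-0.0, 1.0, -0.0, -0.0]
force: [-0.6, -0.0, -1.5]
grip_width: 0.0306
gripper_force: 39.7
```

Down 13 mm, check, then the remaining 11 mm.

Emit:
{"op": "step_arm", "data": {"delta_pos": [[0,0,0.02],[0,0,0.02],[0,0,0.02],[0,0,0.02],[0,0,0.02],[0,0,0.02],[0,0,0.01],[0,0,0],[0,0,0],[0,0,0]], "rotation": [[0,0,0],[0,0,0],[0,0,0],[0,0,0],[0,0,0],[0,0,0],[0,0,0],[0,0,0],[0,0,0],[0,0,0]], "hand": [0.25,0.25,0.25,0.25,0.25,0.25,0.25,0.25,0.25,0.25]}}

```text
time: 43.1
tool_pos: [0.5457, 0.3046, 0.2742]
orientation: [-0.0, 1.0, -0.0, 0.0]
force: [-0.9, 0.5, -0.7]
grip_width: 0.0309
gripper_force: 39.7
```

Emit:
{"op": "step_arm", "data": {"delta_pos": [[0,0,0.02],[0,0,0.02],[0,0,0.02],[0,0,0.02],[0,0,0.01],[0,0,0.01],[0,0,0.01],[0,0,0],[0,0,0],[0,0,0]], "rotation": [[0,0,0],[0,0,0],[0,0,0],[0,0,0],[0,0,0],[0,0,0],[0,0,0],[0,0,0],[0,0,0],[0,0,0]], "hand": [0.25,0.25,0.25,0.25,0.25,0.25,0.25,0.25,0.25,0.25]}}

```text
time: 43.93
tool_pos: [0.5457, 0.3046, 0.2632]
orientation: [-0.0, 1.0, -0.0, 0.0]
force: [-0.5, 0.0, -0.9]
grip_width: 0.031
gripper_force: 39.7
```

Emit:
{"op": "step_arm", "data": {"delta_pos": [[0,0,0.005],[0,0,0],[0,0,0],[0,0,0],[0,0,0],[0,0,0],[0,0,0],[0,0,0],[0,0,0],[0,0,0]], "rotation": [[0,0,0],[0,0,0],[0,0,0],[0,0,0],[0,0,0],[0,0,0],[0,0,0],[0,0,0],[0,0,0],[0,0,0]], "hand": [0.25,0.25,0.25,0.25,0.25,0.25,0.25,0.25,0.25,0.25]}}

```text
time: 44.77
tool_pos: [0.5459, 0.3046, 0.263]
orientation: [-0.0, 1.0, -0.0, 0.0]
force: [0.4, -1.3, 5.1]
grip_width: 0.0308
gripper_force: 40.0
```

Contact at the expected height; release and rise clear.

Emit:
{"op": "step_arm", "data": {"delta_pos": [[0,0,0],[0,0,0],[0,0,0],[0,0,0],[0,0,0],[0,0,0],[0,0,0],[0,0,0],[0,0,-0.1],[0,0,-0.3]], "rotation": [[0,0,0],[0,0,0],[0,0,0],[0,0,0],[0,0,0],[0,0,0],[0,0,0],[0,0,0],[0,0,0],[0,0,0]], "hand": [0.4,0.45,0.5,0.7,0.9,1,1,1,1,1]}}

```text
time: 45.6
tool_pos: [0.5436, 0.3036, 0.2975]
orientation: [0.002, 1.0, -0.0, -0.005]
force: [-0.2, 0.3, 0.2]
grip_width: 0.0854
gripper_force: 0.0
```

Emit:
{"op": "step_arm", "data": {"delta_pos": [[0,0,-0.35],[0,0,-0.3],[0,0.2,-0.1],[0,0.35,0],[0,0.35,0],[0,0.35,0],[0,0.2,0],[0,0,0],[0,0,0],[0,0,0]], "rotation": [[0,0,0],[0,0,0],[0,0,0],[0,0,0],[0,0,0],[0,0,0],[0,0,0],[0,0,0],[0,0,0],[0,0,0]], "hand": [1,1,1,1,1,1,1,1,1,1]}}

```text
time: 46.43
tool_pos: [0.5457, 0.16, 0.3782]
orientation: [-0.0, 1.0, 0.0, 0.0]
force: [0.5, 0.6, 1.3]
grip_width: 0.0856
gripper_force: 0.0
```

```bash
python3 - <<'E'
from h import *
im=ctrl.grab_frame("scene");m,C=cam("scene")
for c,z,r in(((.5452,.3041),.057,.08),((.5455,.304),.125,.0625),((.5455,.304),.193,.045),((.5455,.304),.246,.015),((.5455,.304),.283,.0165)):
    for a in np.linspace(0,6.28,90):
        cv2.circle(im,tuple(np.round(proj(m,C,(c[0]+r*np.cos(a),c[1]+r*np.sin(a),z))).astype(int)),0,(0,0,255),-1)
cv2.imwrite("pics/s11.png",cv2.resize(im[100:320,120:440],None,fx=2.5,fy=2.5,interpolation=cv2.INTER_NEAREST))
E
```

```text
(no output)
```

View pics/s11.png

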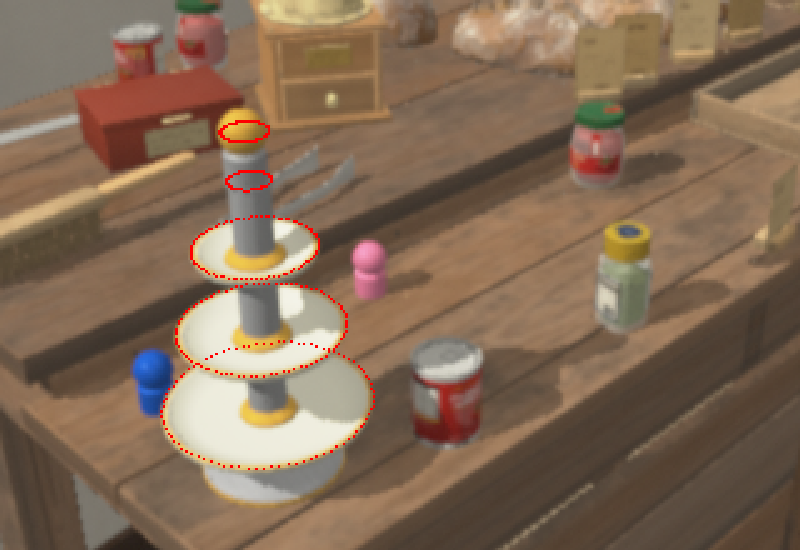

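```bash
python3 -c "
from station import ctrl
print(ctrl.finish_job())"
```

```text
the job is handed in; nothing more can be done
None
```

The stand is put together on its foot (large, medium and small tier, then the brass knob), each part lowered until it met the shoulder below. The last picture shows the stack upright with nothing near it knocked over, and I handed the job in at about 46 s of the 109 s allowed; the hand-in gave no verdict.

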